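# Stack the tiered tube carousel

### The arm

A 6-joint arm with a two-finger parallel gripper is mounted at the origin on the work surface. World frame = base frame: x ahead of the robot, y to its left, z up, the work surface at z = 0. Lengths are in m, angles in rad, forces in N, time in s.
With the tool pointing down it reaches from about 0.25 to 0.775 m from the base axis. Payload 4 kg.
Tool frame: the origin (TCP) lies midway between the tips of the shut fingers; the grasp point (between the pads) lies grip_point_offset behind it (grip_point_offset is the distance from the TCP to the grasp point, in m); z points along the fingers, y is the line along which they close (so a half turn about z gives the same grasp; the last joint's range is limited). The gripper opens to 94 mm and grips with 3 to 60 N. Pads are 16 mm wide; open, the fingers measure 119 mm over their backs; the gripper's body (75 mm by 177 mm) begins 78 mm behind the grasp point.
Start: joints at [1.137, 0.087, 1.371, -0, 1.684, -0.103], TCP at [0.179, 0.52, 0.206] pointing down, gripper open.
Joint ranges: [-3.1, 3.1], [-0.76, 2.03], [0.27, 2.55], [-1.08, 4.22], [0.17, 2.65], [-2.57, 2.57]. Speed limits (rad/s): [2.79, 2.79, 3.14, 3.14, 3.14, 3.14].

### API

Orientations are given as [roll, pitch, yaw] about the fixed x, y, z axes, in that order (R = Rz(yaw) Ry(pitch) Rx(roll)).
In Python, from bench import * gives the robot as it stands. The module is installed in compiled form; this text tells all that it offers.
- The arm moves only by the tool apply_moves, never from a script. Its argument "commands" is a list of rows, each a list of 7 numbers: the turn, a rotation vector about the world's x, y, z in rad, then the shift along the world's x, y, z in m, then the opening in per cent of the stroke, from 0 (shut) to 100 (fully open). In form: [[ax, ay, az, x, y, z, jaw], ...]. A call has exactly 5 rows; each row is the pose to reach, as a shift and turn from the pose commanded when the call began; what a row does not reach only later rows make up. A row lasts 1/10 s, in which the tool goes at most 50 mm and 8.59 degrees, less where a joint would pass 70% of its speed; a pose out of reach is approached as far as the arm can. A call with a gripper value outside its range is refused whole. The fingers move at their own pace and stop on an object; the grip force is fixed at half the most. Time passes only in rows, so rows that repeat a pose let the fingers close, or fill a call up. It gives the time, the measured TCP pose, the force, the opening and the grip force at its end, in the units of the state.
- get_obs(): the state, without advancing time (a new reading comes with each control period).
- snapshot(name): name is "scene" or "side" or "wrist"; returns a dict with "pixels" (400x640x3 uint8, red, green, blue), "vertical_fov" (degrees; the focal length in pixels is half the picture's height over the tangent of half this angle, whatever the lens; pixels are square), "cx", "cy" (the principal point, pixels), "rvec" (rotation vector, rad) and "tvec" (3), from world to camera coordinates, as OpenCV has them. Camera axes: x right, y down, z forward; pixel columns grow to the right and rows downward; lengths in m; the calibration is good to about 2 mm. A picture is of the moment at which its call begins. There is no depth.
- close_job(): hands the job in; it is judged then, once.
Trained networks look in the newest picture that a camera, given by its name, has taken for a name from the list of things; names that differ only in an ending like _2 or _b are one class to them, and where a whole thing is asked for, a point or a joint stands for the part that bears it (a point fixed in the world has none). Each returns a list of dicts, best first, with "score" (0 to 1); they miss things now and then, are a little off and sometimes report something else, mostly with a low value. They report only what shows in the picture. A call takes as long as a camera call. They do not tell look-alikes from the thing itself.
- masks_of(camera, query): "mask" (400x640 bool, what is visible of it) and "extent" ([left, top, right, bottom] in pixels, round what is visible of it).
- place_of(camera, query): "pixel" ([column, row] in pixels: a listed point, or the origin of a listed thing).
The state is a dict: "time": time; "joint_positions": joint angles; "qvel": joint speeds; "joint_torque": joint torques, N m; "tool_pos": TCP position; "ee_rot": TCP orientation; "wrist_force": force on the tool from outside, world axes, zero at the start; "wrist_torque": the same for the moment, N m; "width": finger opening in m; "finger_force": force on a finger pad.
Only numpy, scipy, OpenCV 4.12 (cv2) and the standard library are available. Lean on these libraries where they do the work, as an engineer would, in place of code of your own. Each camera call takes 0.05 s, during which the arm holds its last target. There are 200 camera calls.

### The job

Build up the tube carousel: thread the three white discs, hubs upwards, onto the upright steel arbor of the grey carousel base in order of size, the largest first at the bottom, then the medium one, the smallest on top. Lower each disc by hand until it sits flat and fully home on what is below it, do not let it drop, and let go of the finished stack. Leave the other things on the bench standing where they are.

Things in the scene. Friction and masses are not known exactly. Their poses are not given: they have to be found in the camera images.
- carousel_base: Fixed grey round carousel base, 110 mm in diameter, 44 mm high to its raised seat (a 52 mm round shoulder), carrying an upright steel arbor. Origin: centre of its underside on the bench; z up along the arbor.
- seat (a point): Centre of the seat on the carousel base, 44 mm above the bench, at the foot of the arbor; the underside of the lowest disc comes to rest here. z up.
- arbor_tip (a point): Top end of the arbor, 62 mm above the seat (106 mm above the bench). The arbor is 16 mm in diameter; its topmost 7 mm taper to 8 mm. The finished stack is 72 mm high and hides it.
- disc_large: The largest carousel disc, loose, white plastic, starting flat on the bench with its hub upwards: a flange 140 mm in diameter and 8 mm thick with a ring of 24 small dark tube wells (marks only) near its rim, and a plain round hub 40 mm in diameter standing up to 24 mm above the underside (16 mm above the flange, good to grip). A 20 mm bore goes right through. Origin: centre of the underside, on the bore's axis; z up the axis. About 200 g; mass varies by a third.
- disc_medium: The medium carousel disc, loose, white plastic, starting flat on the bench with its hub upwards: a flange 110 mm in diameter and 8 mm thick with a ring of 18 small dark tube wells (marks only) near its rim, and a plain round hub 40 mm in diameter standing up to 24 mm above the underside (16 mm above the flange, good to grip). A 20 mm bore goes right through. Origin: centre of the underside, on the bore's axis; z up the axis. About 130 g; mass varies by a third.
- disc_small: The smallest carousel disc, loose, white plastic, starting flat on the bench with its hub upwards: a flange 80 mm in diameter and 8 mm thick with a ring of 12 small dark tube wells (marks only) near its rim, and a plain round hub 40 mm in diameter standing up to 24 mm above the underside (16 mm above the flange, good to grip). A 20 mm bore goes right through. Origin: centre of the underside, on the bore's axis; z up the axis. About 80 g; mass varies by a third.
- tube_rack: Bystander, loose: blue tube rack 75 x 200 mm, 57 mm high with its tubes, long side along its y. Origin: centre of the underside.
- reagent_bottle: Bystander, loose: brown glass bottle, 70 mm in diameter, 150 mm high. Origin: centre of the underside.
- buffer_bottle: Bystander, loose: white plastic bottle with blue cap, 64 mm in diameter, 130 mm high. Origin: centre of the underside.
- marker: Bystander, loose: black marker pen lying on the bench, 130 mm long along its x, 15 mm thick. Origin: centre of its underside.
- petri_dish: Bystander, loose: clear shallow dish, 90 mm in diameter, 15 mm high. Origin: centre of the underside.
- waste_cup: Bystander, loose: open white cup, 70 mm in diameter at the rim, 85 mm high. Origin: centre of the underside.
Things that resemble listed ones, but are neither listed nor needed, are in the scene too. Leave any turquoise look-alike of the disc_medium alone. Leave any blue look-alike of the disc_small alone.

How it is judged:
On the way, in this order (a step that is already met when the one before it is completed fails the run):
1. the largest disc is on the arbor, flat on the seat (horizontal distance between disc_large and seat below 0.005 m and z of disc_large in the frame of seat between -0.003 and 0.003 m and angle between disc_large's own z axis and vertical below 0.05 rad), for 0.2 s.
2. the medium disc is on the arbor, flat on the largest (all of step 1 and horizontal distance between disc_medium and seat below 0.005 m and z of disc_medium in the frame of disc_large between 0.021 and 0.027 m and angle between disc_medium's own z axis and vertical below 0.05 rad), for 0.2 s.
3. the smallest disc is on the arbor, flat on the medium one (all of step 2 and horizontal distance between disc_small and seat below 0.005 m and z of disc_small in the frame of disc_medium between 0.021 and 0.027 m and angle between disc_small's own z axis and vertical below 0.05 rad), for 0.2 s.
At the end, for the whole second after the job is handed in: On the arbor from bottom to top: largest, medium, smallest disc, hubs up; each within 5 mm of the arbor's axis, within 3 mm of its height when fully seated on what is below it, tilted less than 0.05 rad, and at rest (all of step 3 and linear speed of each of disc_large, disc_medium, disc_small below 0.02 m/s); the robot touches nothing.
It fails at once if a disc is dropped (moves faster than 0.5 m/s while no finger touches it) ((contact force between the fingers and disc_large below 0.01 N and linear speed of disc_large above 0.5 m/s) or (contact force between the fingers and disc_medium below 0.01 N and linear speed of disc_medium above 0.5 m/s) or (contact force between the fingers and disc_small below 0.01 N and linear speed of disc_small above 0.5 m/s)).
It fails at once if a bystander (rack, bottles, marker, dish, cup) is moved by more than 30 mm (distance of any of tube_rack, reagent_bottle, buffer_bottle, marker, petri_dish, waste_cup from where it was at the start of the episode above 0.03 m).
It fails at once if the rack, a bottle or the cup is tipped by more than 0.4 rad (angle between any of tube_rack, reagent_bottle, buffer_bottle, waste_cup's own z axis and vertical above 0.4 rad).
It also fails if it takes over 69 s, if anything falls off the work surface, if the arm or the gripper's body presses on something with over 40 N, if the wrist force passes 120 N, or if a joint passes its speed limit or range.

## Working session

There is one attempt and no reset: what is moved stays moved. The work goes in short steps, Python scripts to look and compute and a tool call to move; the robot and the scene stay as the last step left them, time stands still between calls to the robot, and variables do not carry over. Pictures are saved under pics/ and viewed, at most 10 in all, crops included, and the job is handed in when it is done.

Besides the shell and the picture viewer there is one more tool, called after "Request:" as name(argument=value, ...), one argument or row to a line, values as JSON. apply_moves: Moves the arm, as the interface text tells. Its arguments: {"type":"object","properties":{"commands":{"type":"array"}},"required":["commands"]}

```bash
mkdir -p pics; cat > h.py <<'E'
from bench import *
import numpy as np, cv2
def cam(s):
    f=200/np.tan(np.radians(s["vertical_fov"])/2)
    return f,np.array([[f,0,s["cx"]],[0,f,s["cy"]],[0,0,1]]),cv2.Rodrigues(np.array(s["rvec"],float))[0],np.array(s["tvec"],float).ravel()
def ray(s,p,z):
    f,K,R,t=cam(s); d=R.T@np.linalg.inv(K)@np.array([p[0],p[1],1.]); c=-R.T@t
    return c+d*(z-c[2])/d[2]
def proj(s,P):
    f,K,R,t=cam(s); q=K@(R@np.array(P,float)+t); return q[:2]/q[2]
def save(s,n,crop=None,k=1):
    im=s["pixels"][:,:,::-1]
    if crop: im=im[crop[1]:crop[3],crop[0]:crop[2]]
    cv2.imwrite("pics/"+n,cv2.resize(im,None,fx=k,fy=k,interpolation=cv2.INTER_CUBIC))
E
python3 - <<'E'
from h import *
ims=[]
for c in("scene","side"):
    s=snapshot(c); save(s,c+"0.png",k=1.25)
    for q,z in(("disc_large",0),("disc_medium",0),("disc_small",0),("seat",.044),("arbor_tip",.106),("carousel_base",0),("tube_rack",0),("reagent_bottle",0),("buffer_bottle",0),("marker",0),("petri_dish",0),("waste_cup",0)):
        print(c,q,[(round(d["score"],2),np.round(d["pixel"]).tolist(),np.round(ray(s,d["pixel"],z)[:2],3).tolist()) for d in place_of(c,q)][:4])
o=get_obs();print(o)
E
```

```text
scene disc_large [(0.59, [292.0, 116.0], [0.504, -0.367])]
scene disc_medium [(0.88, [476.0, 332.0], [0.447, 0.554]), (0.79, [408.0, 294.0], [0.536, 0.39]), (0.41, [244.0, 162.0], [0.733, -0.239])]
scene disc_small [(0.93, [299.0, 173.0], [0.598, -0.12])]
scene seat [(0.8, [343.0, 228.0], [0.599, 0.156])]
scene arbor_tip [(0.92, [345.0, 216.0], [0.6, 0.165]), (0.42, [241.0, 161.0], [0.767, -0.144])]
scene carousel_base [(0.7, [346.0, 238.0], [0.592, 0.164])]
scene tube_rack [(0.72, [257.0, 220.0], [0.787, -0.006])]
scene reagent_bottle [(0.64, [316.0, 280.0], [0.727, 0.243]), (0.4, [249.0, 122.0], [0.647, -0.404])]
scene buffer_bottle [(0.63, [242.0, 163.0], [0.739, -0.238]), (0.62, [366.0, 318.0], [0.666, 0.397])]
scene marker [(0.58, [338.0, 192.0], [0.529, 0.004])]
scene petri_dish [(0.92, [368.0, 319.0], [0.663, 0.403])]
scene waste_cup [(0.89, [248.0, 122.0], [0.647, -0.405])]
side disc_large [(0.61, [414.0, 324.0], [0.501, -0.369])]
side disc_medium [(0.95, [247.0, 172.0], [0.549, 0.399]), (0.94, [199.0, 165.0], [0.449, 0.559])]
side disc_small [(0.84, [364.0, 250.0], [0.585, -
[... 616 characters left out ...]
joint_positions': array([ 1.13688798e+00,  8.71836337e-02,  1.37068920e+00,  1.20822297e-05,
        1.68360493e+00, -1.03105708e-01]), 'qvel': array([ 3.11278081e-05, -2.70374339e-04,  1.15362991e-03,  6.20420276e-04,
       -8.36808803e-04, -8.22713329e-04]), 'joint_torque': array([-7.26310122e-05, -3.40031898e+01, -3.02600849e+01,  7.19503127e-02,
        2.36755691e-02, -2.08098481e-05]), 'tool_pos': array([0.17865326, 0.52019767, 0.20552032]), 'ee_rot': array([ 3.14147714e+00, -1.16462811e-07,  2.81079137e+00]), 'wrist_force': array([-0.27617043, -0.04278345, -0.10040119]), 'wrist_torque': array([-0.01325401,  0.0119758 , -0.03360043]), 'finger_force': 0.0, 'width': 0.09408480876176376}
```

View pics/scene0.png

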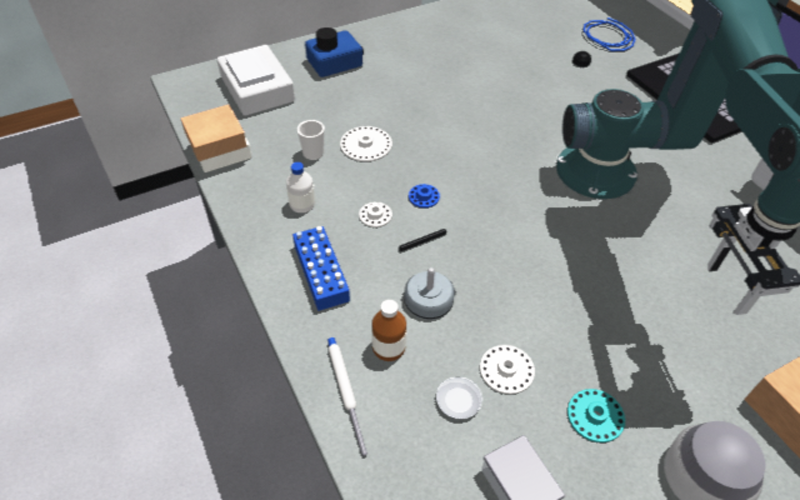

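View pics/side0.png

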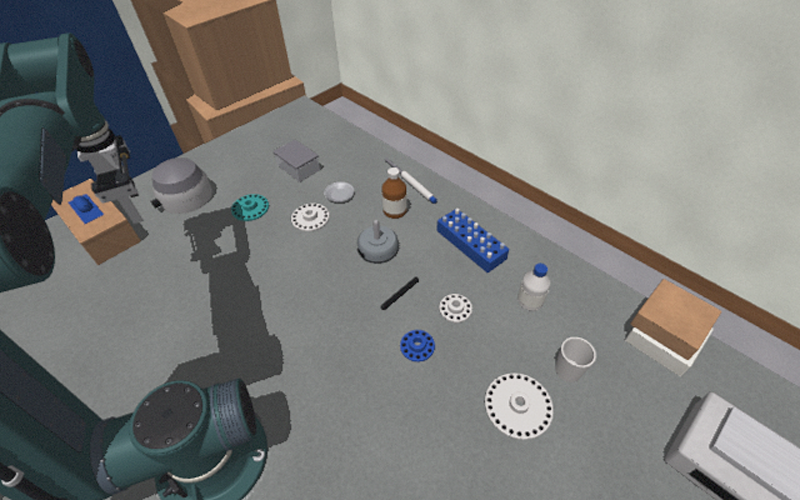

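The scene picture (800 px scale) shows these candidates:
- **Large:** white disc at (366,143), the only one of its size.
- **Medium:** white at (507,369), with the turquoise look-alike at (597,415).
- **Small:** white at (376,214), with the blue look-alike at (424,195).
- **Base:** grey, at (429,293). The side view agrees.

By the description I take the white ones. I'll check that in one crop.

```bash
python3 - <<'E'
import cv2
im=cv2.imread("pics/side0.png"); c=im[180:450,220:570]; cv2.imwrite("pics/crop0.png",cv2.resize(c,None,fx=2.2,fy=2.2,interpolation=cv2.INTER_CUBIC))
E
```

```text
(no output)
```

View pics/crop0.png

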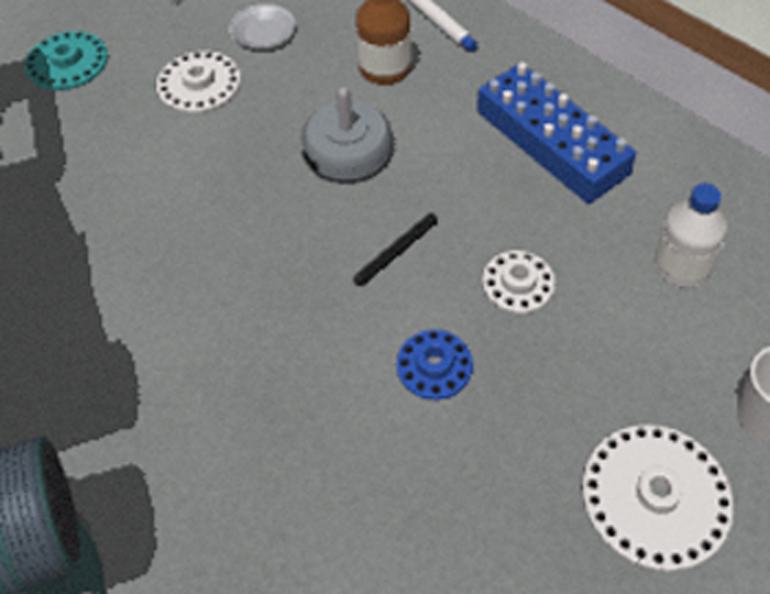

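Request:
apply_moves(
  commands=[
    [0,0,0,0.016,-0.044,0,100],
    [0,0,0,0.032,-0.088,0,100],
    [0,0,0,0.048,-0.132,0,100],
    [0,0,0,0.064,-0.176,0,100],
    [0,0,0,0.08,-0.22,0,100],
  ],
)

```text
time: 1.8
tool_pos: [0.2588, 0.2986, 0.2056]
ee_rot: [3.141, 0.001, 2.812]
wrist_force: [0.7, -1.1, -0.3]
width: 0.0937
finger_force: 0.0
```

Request:
apply_moves(
  commands=[
    [0,0,0,0.016,-0.044,0,100],
    [0,0,0,0.032,-0.088,0,100],
    [0,0,0,0.048,-0.132,0,100],
    [0,0,0,0.064,-0.176,0,100],
    [0,0,0,0.08,-0.22,0,100],
  ],
)

```text
time: 2.3
tool_pos: [0.3389, 0.0784, 0.2059]
ee_rot: [3.141, 0.002, 2.811]
wrist_force: [1.3, -0.1, -0.1]
width: 0.0938
finger_force: 0.0
```

The crop shows the white large disc at (658,490), white small at (518,280), white medium at (198,80) and the base at (346,140). The turquoise disc is at (66,58) and the blue one at (435,363), and I'll avoid both.

Request:
apply_moves(
  commands=[
    [0,0,0,0.016,-0.044,0,100],
    [0,0,0,0.032,-0.088,0,100],
    [0,0,0,0.048,-0.132,0,100],
    [0,0,0,0.064,-0.176,0,100],
    [0,0,0,0.08,-0.22,0,100],
  ],
)

```text
time: 2.8
tool_pos: [0.4189, -0.1419, 0.2058]
ee_rot: [3.141, 0.001, 2.81]
wrist_force: [1.3, -0.3, 1.0]
width: 0.0939
finger_force: 0.0
```

Request:
apply_moves(
  commands=[
    [0,0,0,0.016,-0.044,0,100],
    [0,0,0,0.032,-0.088,0,100],
    [0,0,0,0.048,-0.132,0,100],
    [0,0,0,0.064,-0.176,0,100],
    [0,0,0,0.084,-0.226,0,100],
  ],
)

```text
time: 3.3
tool_pos: [0.5015, -0.364, 0.2056]
ee_rot: [3.141, 0.0, 2.811]
wrist_force: [0.1, 0.3, -0.4]
width: 0.0939
finger_force: 0.0
```

```bash
cat >> h.py <<'E'
def look(q,z,n=None,c="wrist"):
    """origin from network + circle fit of the white flange-mask ellipse centre (at height z) """
    s=snapshot(c); o=get_obs(); print("tcp",np.round(o["tool_pos"],4),"rot",np.round(o["ee_rot"],3),"t",round(o["time"],2))
    for d in place_of(c,q)[:3]: print("net",round(d["score"],2),np.round(d["pixel"]),np.round(ray(s,d["pixel"],z),4))
    for d in masks_of(c,q)[:3]:
        m=d["mask"].astype(np.uint8); cs=max(cv2.findContours(m,cv2.RETR_EXTERNAL,cv2.CHAIN_APPROX_NONE)[0],key=len)
        h=cv2.convexHull(cs)[:,0]; P=np.array([ray(s,p,z+.008)[:2] for p in h.astype(float)])
        (x,y),r=cv2.minEnclosingCircle((P*1000).astype(np.float32))
        A=np.c_[2*P,np.ones(len(P))]; b=(P**2).sum(1); w=np.linalg.lstsq(A,b,rcond=None)[0]
        print("mask",round(d["score"],2),np.round(d["extent"]),"minenc",round(x/1000,4),round(y/1000,4),round(r),"lsq",np.round(w[:2],4),round(1000*np.sqrt(w[2]+w[0]**2+w[1]**2),1))
    if n: save(s,n)
    return s
E
python3 -c "
from h import *
look('disc_large',0,'w1.png')"
```

```text
tcp [ 0.503  -0.3714  0.2013] rot [-3.138e+00 -1.000e-03  2.806e+00] t 3.35
net 0.66 [317. 171.] [ 0.499  -0.3669  0.    ]
mask 0.64 [263. 114. 369. 220.] minenc 0.4997 -0.3672 70 lsq [ 0.4994 -0.3667] 69.2
```

View pics/w1.png

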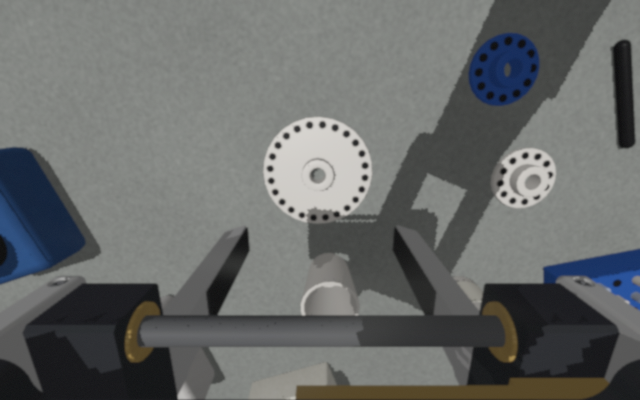

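The wrist picture shows the white large disc centred at (317,171), with nothing between the fingers. I'll descend to z of about 0.07 and check again.

Request:
apply_moves(
  commands=[
    [0,0,0,-0.003,-0.001,-0.04,100],
    [0,0,0,-0.003,-0.001,-0.08,100],
    [0,0,0,-0.003,-0.001,-0.115,100],
    [0,0,0,-0.003,-0.001,-0.135,100],
    [0,0,0,-0.003,-0.001,-0.135,100],
  ],
)

```text
time: 3.95
tool_pos: [0.496, -0.36, 0.0671]
ee_rot: [3.138, -0.007, 2.812]
wrist_force: [-0.1, -0.3, -0.2]
width: 0.0941
finger_force: 0.0
```

```bash
python3 -c "
from h import *
look('disc_large',0)
print(get_obs())"
```

```text
tcp [ 0.4973 -0.3613  0.0697] rot [ 3.140e+00 -3.000e-03  2.812e+00] t 4.0
net 0.96 [311. 214.] [ 0.5005 -0.3694  0.    ]
mask 0.61 [232. 132. 394. 285.] minenc 0.4993 -0.367 69 lsq [ 0.4993 -0.3671] 69.0
{'time': 4.1, 'joint_positions': array([-7.21058887e-01,  2.91618831e-01,  1.39763935e+00,  2.24908789e-04,
        1.44886684e+00, -1.96184053e+00]), 'qvel': array([-0.00337509, -0.00669681, -0.02474479, -0.00117692, -0.00477674,
       -0.00160368]), 'joint_torque': array([ 2.37555255e-02, -3.98599827e+01, -2.76711005e+01, -3.83305515e-02,
        9.91350738e-02,  1.62263899e-03]), 'tool_pos': array([ 0.49912396, -0.36324191,  0.0729471 ]), 'ee_rot': array([-3.14047742,  0.00329099,  2.81155284]), 'wrist_force': array([-0.74960015, -0.55444354,  0.38272183]), 'wrist_torque': array([-0.0034781 ,  0.01364752, -0.01535904]), 'finger_force': 0.0, 'width': 0.09408841950866516}
```

Request:
apply_moves(
  commands=[
    [0,0,0,0,0,-0.015,100],
    [0,0,0,0,0,-0.03,100],
    [0,0,0,0,0,-0.043,100],
    [0,0,0,0,0,-0.052,100],
    [0,0,0,0,0,-0.057,100],
  ],
)

```text
time: 4.6
tool_pos: [0.4974, -0.3626, 0.0114]
ee_rot: [3.14, -0.003, 2.811]
wrist_force: [0.2, 0.7, -0.5]
width: 0.0938
finger_force: 0.0
```

Request:
apply_moves(
  commands=[
    [0,0,0,0,0,0,100],
    [0,0,0,0,0,0,0],
    [0,0,0,0,0,0,0],
    [0,0,0,0,0,0,0],
    [0,0,0,0,0,0,0],
  ],
)

```text
time: 5.1
tool_pos: [0.4985, -0.3635, 0.0141]
ee_rot: [-3.141, 0.001, 2.811]
wrist_force: [-0.1, 0.0, 0.1]
width: 0.0656
finger_force: 0.0
```

Request:
apply_moves(
  commands=[
    [0,0,0,0,0,0,0],
    [0,0,0,0,0,0,0],
    [0,0,0,0,0,0,0],
    [0,0,0,0,0,0,0],
    [0,0,0,0,0,0,0],
  ],
)

```text
time: 5.6
tool_pos: [0.4982, -0.3635, 0.0136]
ee_rot: [-3.141, 0.0, 2.811]
wrist_force: [0.0, -0.2, -0.2]
width: 0.039
finger_force: 30.0
```

Hub gripped (width 39 mm, 30 N). I'll lift and travel to a spot beside the base to look at it.

Request:
apply_moves(
  commands=[
    [0,0,0,0,0,0.015,0],
    [0,0,0,0,0,0.045,0],
    [0,0,0,0,0,0.08,0],
    [0,0,0,0,0,0.115,0],
    [0,0,0,0,0,0.14,0],
  ],
)

```text
time: 6.1
tool_pos: [0.4988, -0.3633, 0.1572]
ee_rot: [-3.141, 0.003, 2.811]
wrist_force: [0.7, -0.1, -2.1]
width: 0.039
finger_force: 30.0
```

Request:
apply_moves(
  commands=[
    [0,0,0,0.006,0.02,0.004,0],
    [0,0,0,0.015,0.05,0.006,0],
    [0,0,0,0.027,0.085,0.006,0],
    [0,0,0,0.039,0.12,0.006,0],
    [0,0,0,0.05,0.155,0.006,0],
  ],
)

```text
time: 6.6
tool_pos: [0.5484, -0.2065, 0.1602]
ee_rot: [3.141, 0.0, 2.811]
wrist_force: [0.3, 0.2, -1.8]
width: 0.0392
finger_force: 30.0
```

Request:
apply_moves(
  commands=[
    [0,0,0,0.012,0.035,0,0],
    [0,0,0,0.024,0.07,0,0],
    [0,0,0,0.036,0.105,0,0],
    [0,0,0,0.043,0.13,0,0],
    [0,0,0,0.045,0.145,0,0],
  ],
)

```text
time: 7.1
tool_pos: [0.5934, -0.0607, 0.1599]
ee_rot: [3.141, -0.0, 2.813]
wrist_force: [0.6, -0.7, -2.4]
width: 0.039
finger_force: 30.0
```

Request:
apply_moves(
  commands=[
    [0,0,0,0,0,0,0],
    [0,0,0,0,0,0,0],
    [0,0,0,0,0,0,0],
    [0,0,0,0,0,0,0],
    [0,0,0,0,0,0,0],
  ],
)

```text
time: 7.6
tool_pos: [0.593, -0.0643, 0.1595]
ee_rot: [-3.142, 0.0, 2.809]
wrist_force: [-0.0, -0.7, -2.0]
width: 0.0391
finger_force: 30.0
```

```bash
cat >> h.py <<'E'
def base():
    for c in("wrist","scene","side"):
        s=snapshot(c)
        for q,z in(("arbor_tip",.106),("seat",.044),("carousel_base",0)):
            for d in place_of(c,q)[:2]: print(c,q,round(d["score"],2),np.round(d["pixel"]),np.round(ray(s,d["pixel"],z),4))
E
python3 -c "
from h import *
base()
s=look('disc_large',get_obs()['tool_pos'][2]-.0136,'w2.png')
"
```

```text
wrist arbor_tip 0.82 [605. 129.] [0.6015 0.1614 0.106 ]
wrist seat 0.84 [548. 124.] [0.6018 0.1633 0.044 ]
wrist carousel_base 0.91 [518. 120.] [0.6005 0.163  0.    ]
scene arbor_tip 0.75 [349. 217.] [0.5913 0.1709 0.106 ]
scene seat 0.85 [343. 229.] [0.6016 0.16   0.044 ]
scene carousel_base 0.73 [344. 242.] [0.6008 0.172  0.    ]
side arbor_tip 0.92 [298. 176.] [0.5963 0.1697 0.106 ]
side arbor_tip 0.53 [249. 173.] [0.4955 0.2939 0.106 ]
side seat 0.79 [300. 190.] [0.5949 0.16   0.044 ]
side seat 0.3 [425. 245.] [ 0.698  -0.2602  0.044 ]
side carousel_base 0.84 [300. 202.] [0.5828 0.1538 0.    ]
tcp [ 0.5932 -0.0632  0.1595] rot [3.141 0.    2.811] t 8.25
net 0.69 [320. 234.] [ 0.596  -0.0638  0.1459]
mask 0.94 [217. 132. 422. 313.] minenc 0.595 -0.0631 69 lsq [ 0.5943 -0.0629] 68.1
```

View pics/w2.png

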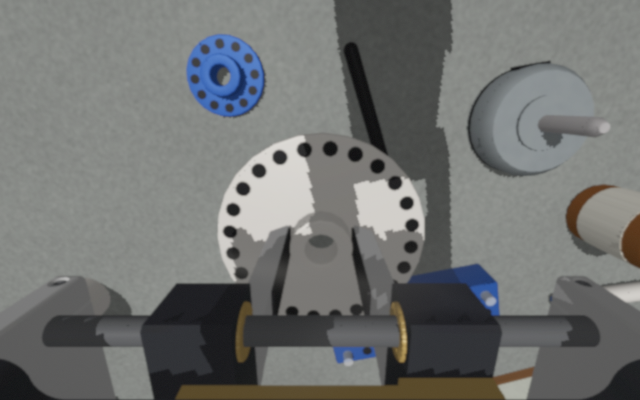

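The wrist picture shows the held disc centred near (320,234), the base with its arbor tip at (605,129), and the brown bottle right of it, well clear. I'll move above the arbor, just over its tip.

Request:
apply_moves(
  commands=[
    [0,0,0,0.001,0.03,0,0],
    [0,0,0,0.002,0.07,0,0],
    [0,0,0,0.003,0.11,0,0],
    [0,0,0,0.004,0.15,0,0],
    [0,0,0,0.005,0.185,0,0],
  ],
)

```text
time: 8.85
tool_pos: [0.598, 0.1237, 0.1596]
ee_rot: [3.141, 0.0, 2.811]
wrist_force: [0.3, -0.8, -2.1]
width: 0.0391
finger_force: 30.0
```

Request:
apply_moves(
  commands=[
    [0,0,0,0,0.025,0,0],
    [0,0,0,0.001,0.038,0,0],
    [0,0,0,0.001,0.042,-0.01,0],
    [0,0,0,0.001,0.042,-0.02,0],
    [0,0,0,0.001,0.042,-0.03,0],
  ],
)

```text
time: 9.35
tool_pos: [0.599, 0.1623, 0.1279]
ee_rot: [-3.14, -0.001, 2.809]
wrist_force: [0.2, -0.6, -1.8]
width: 0.0395
finger_force: 30.0
```

Request:
apply_moves(
  commands=[
    [0,0,0,0,0,0,0],
    [0,0,0,0,0,0,0],
    [0,0,0,0,0,0,0],
    [0,0,0,0,0,0,0],
    [0,0,0,0,0,0,0],
  ],
)

```text
time: 9.85
tool_pos: [0.5996, 0.1637, 0.1302]
ee_rot: [3.141, 0.001, 2.811]
wrist_force: [0.5, 0.1, -2.6]
width: 0.0393
finger_force: 30.0
```

```bash
python3 -c "
from h import *
s=look('disc_large',get_obs()['tool_pos'][2]-.0136)
a=s['pixels'][150:350,220:420]
s2=snapshot('scene');b=s2['pixels'][150:290,280:420]
s3=snapshot('side');c=s3['pixels'][110:250,230:370]
im=np.hstack([cv2.resize(x,(266,266),interpolation=cv2.INTER_CUBIC) for x in(a,b,c)])[:,:,::-1]
cv2.imwrite('pics/m3.png',im)
"
```

```text
tcp [0.5995 0.1637 0.1301] rot [3.141e+00 1.000e-03 2.811e+00] t 9.9
net 0.56 [320. 237.] [0.6044 0.1624 0.1166]
mask 0.6 [220. 136. 421. 314.] minenc 0.6017 0.1633 69 lsq [0.6014 0.1636] 68.6
```

View pics/m3.png

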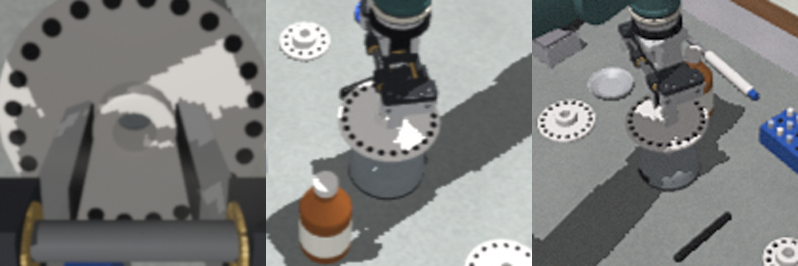

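The disc is held level over the base in both side views, and its estimated centre is within about 1 mm of the arbor. I'll lower it slowly.

Request:
apply_moves(
  commands=[
    [0,0,0,0,-0.001,-0.005,0],
    [0,0,0,0,-0.001,-0.01,0],
    [0,0,0,0,-0.001,-0.015,0],
    [0,0,0,0,-0.001,-0.02,0],
    [0,0,0,0,-0.001,-0.025,0],
  ],
)

```text
time: 10.6
tool_pos: [0.5989, 0.1628, 0.1037]
ee_rot: [-3.141, -0.001, 2.811]
wrist_force: [-0.3, 1.3, -1.7]
width: 0.0394
finger_force: 30.0
```

Request:
apply_moves(
  commands=[
    [0,0,0,0,0,-0.008,0],
    [0,0,0,0,0,-0.016,0],
    [0,0,0,0,0,-0.024,0],
    [0,0,0,0,0,-0.032,0],
    [0,0,0,0,0,-0.04,0],
  ],
)

```text
time: 11.1
tool_pos: [0.5989, 0.1628, 0.0636]
ee_rot: [-3.141, -0.001, 2.811]
wrist_force: [-0.6, 0.4, -1.7]
width: 0.0394
finger_force: 30.0
```

Request:
apply_moves(
  commands=[
    [0,0,0,0,0,-0.001,0],
    [0,0,0,0,0,-0.002,0],
    [0,0,0,0,0,-0.004,0],
    [0,0,0,0,0,-0.005,0],
    [0,0,0,0,0,-0.006,0],
  ],
)

```text
time: 11.6
tool_pos: [0.5991, 0.163, 0.0589]
ee_rot: [3.141, -0.0, 2.811]
wrist_force: [-1.7, 0.9, 0.9]
width: 0.0391
finger_force: 30.0
```

Request:
apply_moves(
  commands=[
    [0,0,0,0,0,0,0],
    [0,0,0,0,0,0,0],
    [0,0,0,0,0,0,0],
    [0,0,0,0,0,0,0],
    [0,0,0,0,0,0,0],
  ],
)

```text
time: 12.1
tool_pos: [0.5991, 0.163, 0.0586]
ee_rot: [3.141, -0.0, 2.811]
wrist_force: [-3.1, 1.1, 0.8]
width: 0.0393
finger_force: 30.0
```

Contact shows: the z force went from -2 to +1 N at the expected height. I'll press slightly further, then open gently.

Request:
apply_moves(
  commands=[
    [0,0,0,0,0,-0.001,0],
    [0,0,0,0,0,-0.001,0],
    [0,0,0,0,0,-0.001,0],
    [0,0,0,0,0,-0.001,0],
    [0,0,0,0,0,-0.001,0],
  ],
)

```text
time: 12.6
tool_pos: [0.5991, 0.1629, 0.0576]
ee_rot: [3.141, -0.0, 2.811]
wrist_force: [-4.6, 2.8, 1.8]
width: 0.0392
finger_force: 30.0
```

Request:
apply_moves(
  commands=[
    [0,0,0,0,0,0,50],
    [0,0,0,0,0,0,60],
    [0,0,0,0,0,0,80],
    [0,0,0,0,0,0,100],
    [0,0,0,0,0,0,100],
  ],
)

```text
time: 13.1
tool_pos: [0.5996, 0.1626, 0.0576]
ee_rot: [3.141, 0.001, 2.811]
wrist_force: [0.1, -0.4, -0.8]
width: 0.0757
finger_force: 0.0
```

Request:
apply_moves(
  commands=[
    [0,0,0,0,0,0.01,100],
    [0,0,0,0,0,0.03,100],
    [0,0,0,0,0,0.06,100],
    [0,0,0,0,0,0.1,100],
    [0,0,0,0,0,0.14,100],
  ],
)

```text
time: 13.6
tool_pos: [0.5989, 0.1627, 0.1993]
ee_rot: [-3.142, -0.0, 2.811]
wrist_force: [1.2, 0.2, 0.3]
width: 0.0938
finger_force: 0.0
```

```bash
python3 -c "
from h import *
s=look('disc_large',.044,'w4.png')
for d in place_of('wrist','arbor_tip'): print(d['score'],ray(s,d['pixel'],.106))
"
```

```text
tcp [0.6023 0.1633 0.2088] rot [3.134 0.013 2.811] t 13.65
net 0.74 [322. 183.] [0.602  0.1642 0.044 ]
mask 0.94 [261. 121. 382. 239.] minenc 0.6013 0.163 69 lsq [0.6015 0.1629] 68.8
0.69 [0.60106679 0.16648777 0.106     ]
```

View pics/w4.png

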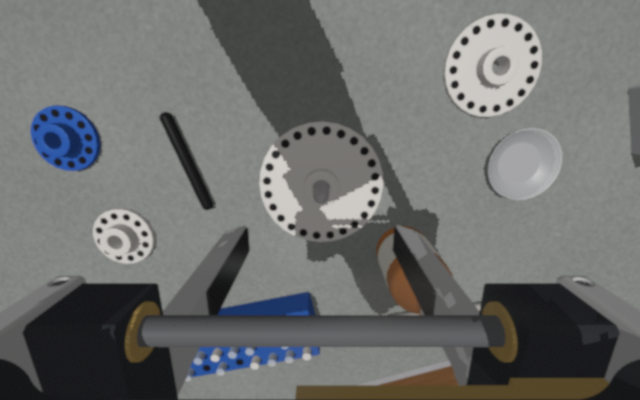

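The picture shows the large disc seated on the base, centred at (321,182) with the arbor through its bore. The medium is at (493,65), the small at (123,236). On to the medium disc.

Request:
apply_moves(
  commands=[
    [0,0,0,-0.011,0.044,0,100],
    [0,0,0,-0.022,0.088,0,100],
    [0,0,0,-0.034,0.135,0,100],
    [0,0,0,-0.045,0.18,0,100],
    [0,0,0,-0.052,0.215,0,100],
  ],
)

```text
time: 14.3
tool_pos: [0.5451, 0.3798, 0.1949]
ee_rot: [-3.139, -0.003, 2.812]
wrist_force: [0.9, -0.2, 0.1]
width: 0.0939
finger_force: 0.0
```

Request:
apply_moves(
  commands=[
    [0,0,0,-0.004,0.017,-0.01,100],
    [0,0,0,-0.004,0.017,-0.04,100],
    [0,0,0,-0.004,0.017,-0.07,100],
    [0,0,0,-0.004,0.017,-0.09,100],
    [0,0,0,-0.004,0.017,-0.1,100],
  ],
)

```text
time: 14.8
tool_pos: [0.5413, 0.3925, 0.0921]
ee_rot: [-3.135, -0.005, 2.81]
wrist_force: [0.7, -0.4, -0.6]
width: 0.0941
finger_force: 0.0
```

Request:
apply_moves(
  commands=[
    [0,0,0,0,0,0,100],
    [0,0,0,0,0,0,100],
    [0,0,0,0,0,0,100],
    [0,0,0,0,0,0,100],
    [0,0,0,0,0,0,100],
  ],
)

```text
time: 15.3
tool_pos: [0.5438, 0.3951, 0.0988]
ee_rot: [3.14, 0.001, 2.811]
wrist_force: [-0.1, 0.4, -0.2]
width: 0.0939
finger_force: 0.0
```

```bash
python3 -c "
from h import *
s=look('disc_medium',0)
"
```

```text
tcp [0.5436 0.395  0.0985] rot [3.140e+00 1.000e-03 2.811e+00] t 15.35
net 0.97 [464.  34.] [0.4507 0.5544 0.    ]
net 0.87 [316. 194.] [0.5419 0.3919 0.    ]
mask 0.89 [395.   0. 539.  98.] minenc 0.4479 0.5523 55 lsq [0.4472 0.5522] 55.1
mask 0.72 [259. 139. 373. 250.] minenc 0.5444 0.3908 55 lsq [0.5442 0.3908] 54.5
```

The second hit, at (0.544,0.391), is the white one; the first is the turquoise look-alike. Descend and grip.

Request:
apply_moves(
  commands=[
    [0,0,0,0.001,-0.004,-0.025,100],
    [0,0,0,0.001,-0.004,-0.045,100],
    [0,0,0,0.001,-0.004,-0.065,100],
    [0,0,0,0.001,-0.004,-0.079,100],
    [0,0,0,0.001,-0.004,-0.085,100],
  ],
)

```text
time: 15.95
tool_pos: [0.5433, 0.3902, 0.0105]
ee_rot: [-3.139, -0.002, 2.811]
wrist_force: [-0.1, -0.9, -0.4]
width: 0.0941
finger_force: 0.0
```

Request:
apply_moves(
  commands=[
    [0,0,0,0,0,0,100],
    [0,0,0,0,0,0,0],
    [0,0,0,0,0,0,0],
    [0,0,0,0,0,0,0],
    [0,0,0,0,0,0,0],
  ],
)

```text
time: 16.45
tool_pos: [0.5446, 0.391, 0.0134]
ee_rot: [3.14, 0.001, 2.811]
wrist_force: [-0.5, 0.5, 0.1]
width: 0.0655
finger_force: 0.0
```

Request:
apply_moves(
  commands=[
    [0,0,0,0,0,0,0],
    [0,0,0,0,0,0,0],
    [0,0,0,0,0,0,0],
    [0,0,0,0,0,0,0],
    [0,0,0,0,0,0,0],
  ],
)

```text
time: 16.95
tool_pos: [0.5442, 0.3907, 0.0125]
ee_rot: [-3.142, -0.0, 2.811]
wrist_force: [0.3, -0.3, -0.1]
width: 0.0389
finger_force: 30.0
```

Request:
apply_moves(
  commands=[
    [0,0,0,0,0,0.015,0],
    [0,0,0,0,0,0.045,0],
    [0,0,0,0,0,0.08,0],
    [0,0,0,0,0,0.115,0],
    [0,0,0,0,0,0.14,0],
  ],
)

```text
time: 17.45
tool_pos: [0.545, 0.3913, 0.1569]
ee_rot: [3.138, 0.003, 2.811]
wrist_force: [1.0, -0.3, -1.6]
width: 0.0387
finger_force: 30.0
```

Request:
apply_moves(
  commands=[
    [0,0,0,0.005,-0.02,0.003,0],
    [0,0,0,0.014,-0.055,0.003,0],
    [0,0,0,0.023,-0.093,0.003,0],
    [0,0,0,0.033,-0.13,0.003,0],
    [0,0,0,0.042,-0.168,0.003,0],
  ],
)

```text
time: 17.95
tool_pos: [0.5857, 0.2196, 0.1539]
ee_rot: [-3.14, -0.002, 2.81]
wrist_force: [1.7, 0.9, -2.0]
width: 0.0391
finger_force: 30.0
```

Request:
apply_moves(
  commands=[
    [0,0,0,0.008,-0.032,0,0],
    [0,0,0,0.013,-0.052,0,0],
    [0,0,0,0.015,-0.06,-0.01,0],
    [0,0,0,0.015,-0.06,-0.02,0],
    [0,0,0,0.015,-0.06,-0.027,0],
  ],
)

```text
time: 18.45
tool_pos: [0.5999, 0.1629, 0.1259]
ee_rot: [-3.14, -0.003, 2.811]
wrist_force: [-0.6, 0.7, -1.4]
width: 0.0389
finger_force: 30.0
```

Request:
apply_moves(
  commands=[
    [0,0,0,0,0,0,0],
    [0,0,0,0,0,0,0],
    [0,0,0,0,0,0,0],
    [0,0,0,0,0,0,0],
    [0,0,0,0,0,0,0],
  ],
)

```text
time: 18.95
tool_pos: [0.6014, 0.1632, 0.1291]
ee_rot: [3.141, 0.001, 2.811]
wrist_force: [0.2, 0.8, -1.9]
width: 0.0387
finger_force: 30.0
```

```bash
python3 -c "
from h import *
s=look('disc_medium',get_obs()['tool_pos'][2]-.0125,'w5.png')
"
```

```text
tcp [0.6014 0.1631 0.129 ] rot [3.141e+00 1.000e-03 2.811e+00] t 19.0
net 0.68 [320. 231.] [0.6015 0.163  0.1166]
mask 0.61 [239. 153. 398. 308.] minenc 0.6017 0.1641 55 lsq [0.6013 0.1637] 54.1
mask 0.16 [241. 124. 396. 245.] minenc 0.5759 0.1714 49 lsq [0.5789 0.1707] 49.0
```

View pics/w5.png

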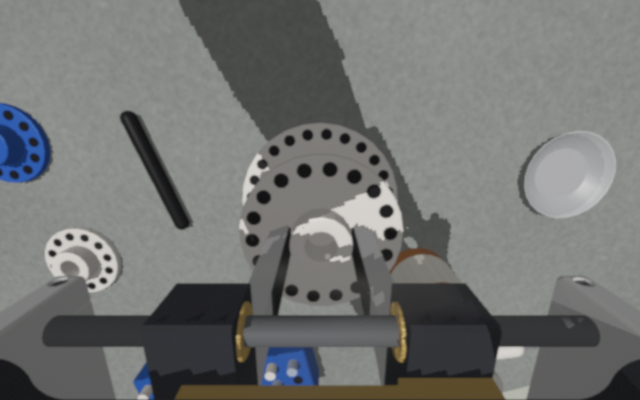

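The medium disc is level in the grip at (320,231), above the large one and within 1 mm of the arbor axis. Lowering.

Request:
apply_moves(
  commands=[
    [0,0,0,0,0,-0.005,0],
    [0,0,0,0,0,-0.01,0],
    [0,0,0,0,0,-0.015,0],
    [0,0,0,0,0,-0.02,0],
    [0,0,0,0,0,-0.025,0],
  ],
)

```text
time: 19.6
tool_pos: [0.601, 0.1627, 0.1027]
ee_rot: [-3.141, -0.001, 2.811]
wrist_force: [-0.5, 0.9, -1.1]
width: 0.039
finger_force: 30.0
```

Request:
apply_moves(
  commands=[
    [0,0,0,0,0,-0.004,0],
    [0,0,0,0,0,-0.008,0],
    [0,0,0,0,0,-0.012,0],
    [0,0,0,0,0,-0.016,0],
    [0,0,0,0,0,-0.019,0],
  ],
)

```text
time: 20.1
tool_pos: [0.6011, 0.1628, 0.0841]
ee_rot: [-3.142, -0.0, 2.811]
wrist_force: [-0.3, 1.0, -0.3]
width: 0.039
finger_force: 30.0
```

Request:
apply_moves(
  commands=[
    [0,0,0,0,0,-0.001,0],
    [0,0,0,0,0,-0.002,0],
    [0,0,0,0,0,-0.003,0],
    [0,0,0,0,0,-0.004,0],
    [0,0,0,0,0,-0.004,0],
  ],
)

```text
time: 20.6
tool_pos: [0.6011, 0.1628, 0.0805]
ee_rot: [3.141, -0.0, 2.811]
wrist_force: [-0.7, 0.0, -0.5]
width: 0.039
finger_force: 30.0
```

Request:
apply_moves(
  commands=[
    [0,0,0,0,0,0,0],
    [0,0,0,0,0,0,0],
    [0,0,0,0,0,0,0],
    [0,0,0,0,0,0,0],
    [0,0,0,0,0,0,0],
  ],
)

```text
time: 21.1
tool_pos: [0.6012, 0.1628, 0.0805]
ee_rot: [3.142, -0.0, 2.811]
wrist_force: [-0.8, -0.3, -1.4]
width: 0.039
finger_force: 30.0
```

At the expected height. I'll press 1.5 mm to confirm it is home, then release.

Request:
apply_moves(
  commands=[
    [0,0,0,0,0,-0.0005,0],
    [0,0,0,0,0,-0.001,0],
    [0,0,0,0,0,-0.0015,0],
    [0,0,0,0,0,-0.0015,0],
    [0,0,0,0,0,-0.0015,0],
  ],
)

```text
time: 21.6
tool_pos: [0.6012, 0.1628, 0.0804]
ee_rot: [3.141, 0.001, 2.811]
wrist_force: [-3.8, -0.0, 5.5]
width: 0.0388
finger_force: 30.0
```

Request:
apply_moves(
  commands=[
    [0,0,0,0,0,0.001,50],
    [0,0,0,0,0,0.001,60],
    [0,0,0,0,0,0.001,80],
    [0,0,0,0,0,0.001,100],
    [0,0,0,0,0,0.001,100],
  ],
)

```text
time: 22.1
tool_pos: [0.6013, 0.1628, 0.0798]
ee_rot: [3.142, -0.0, 2.811]
wrist_force: [-0.3, -0.2, -0.2]
width: 0.0752
finger_force: 0.0
```

Request:
apply_moves(
  commands=[
    [0,0,0,0,0,0.01,100],
    [0,0,0,0,0,0.03,100],
    [0,0,0,0,0,0.055,100],
    [0,0,0,0,0,0.085,100],
    [0,0,0,0,0,0.1,100],
  ],
)

```text
time: 22.6
tool_pos: [0.6026, 0.163, 0.1842]
ee_rot: [3.139, 0.005, 2.811]
wrist_force: [0.7, 0.5, -0.0]
width: 0.0935
finger_force: 0.0
```

```bash
python3 -c "
from h import *
s=look('disc_medium',.068)
for d in place_of('wrist','disc_small'): print(d['score'],d['pixel'],ray(s,d['pixel'],0))
"
```

```text
tcp [0.6034 0.1632 0.1862] rot [3.137 0.008 2.811] t 22.65
net 0.69 [318. 188.] [0.6001 0.1625 0.068 ]
mask 0.92 [264. 131. 373. 245.] minenc 0.6012 0.1634 55 lsq [0.6013 0.1633] 54.8
0.93 [52.2, 133.3] [ 0.45208073 -0.11974548  0.        ]
0.91 [116.5, 237.5] [ 0.59551023 -0.11661545  0.        ]
```

Request:
apply_moves(
  commands=[
    [0,0,0,-0.001,-0.03,0,100],
    [0,0,0,-0.002,-0.07,0,100],
    [0,0,0,-0.004,-0.115,0,100],
    [0,0,0,-0.005,-0.16,0,100],
    [0,0,0,-0.007,-0.205,0,100],
  ],
)

```text
time: 23.3
tool_pos: [0.5929, -0.0436, 0.1773]
ee_rot: [-3.141, -0.004, 2.811]
wrist_force: [-0.0, 0.4, -0.8]
width: 0.0937
finger_force: 0.0
```

Request:
apply_moves(
  commands=[
    [0,0,0,-0.001,-0.045,0,100],
    [0,0,0,-0.002,-0.07,-0.02,100],
    [0,0,0,-0.002,-0.081,-0.045,100],
    [0,0,0,-0.002,-0.081,-0.065,100],
    [0,0,0,-0.002,-0.081,-0.08,100],
  ],
)

```text
time: 23.8
tool_pos: [0.59, -0.1233, 0.0956]
ee_rot: [-3.142, -0.006, 2.81]
wrist_force: [-0.4, -0.3, 0.1]
width: 0.0939
finger_force: 0.0
```

Request:
apply_moves(
  commands=[
    [0,0,0,0,0,0,100],
    [0,0,0,0,0,0,100],
    [0,0,0,0,0,0,100],
    [0,0,0,0,0,0,100],
    [0,0,0,0,0,0,100],
  ],
)

```text
time: 24.3
tool_pos: [0.5929, -0.1232, 0.1013]
ee_rot: [3.141, 0.002, 2.811]
wrist_force: [0.3, 0.3, 0.2]
width: 0.0943
finger_force: 0.0
```

```bash
python3 -c "
from h import *
s=look('disc_small',0)
"
```

```text
tcp [ 0.5927 -0.1232  0.101 ] rot [3.141e+00 2.000e-03 2.811e+00] t 24.35
net 0.67 [328. 197.] [ 0.598  -0.1171  0.    ]
net 0.6 [270.  41.] [ 0.4517 -0.1191  0.    ]
mask 0.83 [222.   0. 319.  95.] minenc 0.4564 -0.12 40 lsq [ 0.4563 -0.12  ] 39.6
mask 0.7 [286. 156. 370. 234.] minenc 0.5934 -0.1171 40 lsq [ 0.5933 -0.117 ] 39.6
```

The medium is seated at its proper size and place. The white small disc is at (0.5935,-0.117), and the hit at x=0.456 is the blue look-alike. Grip it.

Request:
apply_moves(
  commands=[
    [0,0,0,0.001,0.006,-0.02,100],
    [0,0,0,0.001,0.006,-0.045,100],
    [0,0,0,0.001,0.006,-0.065,100],
    [0,0,0,0.001,0.006,-0.08,100],
    [0,0,0,0.001,0.006,-0.087,100],
  ],
)

```text
time: 24.95
tool_pos: [0.5923, -0.117, 0.0112]
ee_rot: [-3.142, -0.003, 2.811]
wrist_force: [0.1, -0.2, -0.1]
width: 0.0942
finger_force: 0.0
```

Request:
apply_moves(
  commands=[
    [0,0,0,0,0,0,100],
    [0,0,0,0,0,0,0],
    [0,0,0,0,0,0,0],
    [0,0,0,0,0,0,0],
    [0,0,0,0,0,0,0],
  ],
)

```text
time: 25.45
tool_pos: [0.5937, -0.1174, 0.0138]
ee_rot: [3.141, 0.001, 2.811]
wrist_force: [0.2, 0.1, 0.0]
width: 0.0656
finger_force: 0.0
```

Request:
apply_moves(
  commands=[
    [0,0,0,0,0,0,0],
    [0,0,0,0,0,0,0],
    [0,0,0,0,0,0,0],
    [0,0,0,0,0,0,0],
    [0,0,0,0,0,0,0],
  ],
)

```text
time: 25.95
tool_pos: [0.5932, -0.1172, 0.013]
ee_rot: [3.142, -0.0, 2.811]
wrist_force: [0.1, 0.7, 1.0]
width: 0.0393
finger_force: 30.0
```

Request:
apply_moves(
  commands=[
    [0,0,0,0,0,0.015,0],
    [0,0,0,0,0,0.045,0],
    [0,0,0,0,0,0.08,0],
    [0,0,0,0,0,0.115,0],
    [0,0,0,0,0,0.143,0],
  ],
)

```text
time: 26.45
tool_pos: [0.5938, -0.1174, 0.1597]
ee_rot: [3.141, 0.003, 2.811]
wrist_force: [0.6, -0.2, -0.7]
width: 0.0393
finger_force: 30.0
```

Request:
apply_moves(
  commands=[
    [0,0,0,0.001,0.03,0,0],
    [0,0,0,0.002,0.07,0,0],
    [0,0,0,0.003,0.115,0,0],
    [0,0,0,0.005,0.16,0,0],
    [0,0,0,0.006,0.205,0,0],
  ],
)

```text
time: 26.95
tool_pos: [0.5992, 0.0894, 0.1572]
ee_rot: [3.141, 0.001, 2.81]
wrist_force: [-0.0, 0.6, -0.3]
width: 0.0391
finger_force: 30.0
```

Request:
apply_moves(
  commands=[
    [0,0,0,0.001,0.04,0,0],
    [0,0,0,0.002,0.065,0,0],
    [0,0,0,0.002,0.0755,-0.01,0],
    [0,0,0,0.002,0.0755,-0.02,0],
    [0,0,0,0.002,0.0755,-0.027,0],
  ],
)

```text
time: 27.45
tool_pos: [0.6006, 0.162, 0.1273]
ee_rot: [-3.14, -0.002, 2.81]
wrist_force: [-0.3, -0.3, -1.1]
width: 0.0398
finger_force: 30.0
```

Request:
apply_moves(
  commands=[
    [0,0,0,0,0,0,0],
    [0,0,0,0,0,0,0],
    [0,0,0,0,0,0,0],
    [0,0,0,0,0,0,0],
    [0,0,0,0,0,0,0],
  ],
)

```text
time: 27.95
tool_pos: [0.6015, 0.163, 0.1295]
ee_rot: [3.141, 0.001, 2.81]
wrist_force: [0.5, -0.8, -0.2]
width: 0.0393
finger_force: 30.0
```

```bash
python3 -c "
from h import *
s=look('disc_small',get_obs()['tool_pos'][2]-.013,'w6.png')
"
```

```text
tcp [0.6015 0.1631 0.1294] rot [3.141e+00 1.000e-03 2.810e+00] t 28.0
net 0.94 [ 12. 138.] [4.793e-01 4.000e-04 1.165e-01]
net 0.8 [320. 233.] [0.6035 0.1625 0.1165]
net 0.49 [417. 272.] [0.655  0.2188 0.1165]
mask 0.92 [  0. 101.  52. 180.] minenc 0.4838 0.0048 25 lsq [0.4829 0.0046] 24.2
mask 0.87 [262. 179. 383. 287.] minenc 0.6012 0.1638 40 lsq [0.6014 0.1637] 39.4
```

View pics/w6.png

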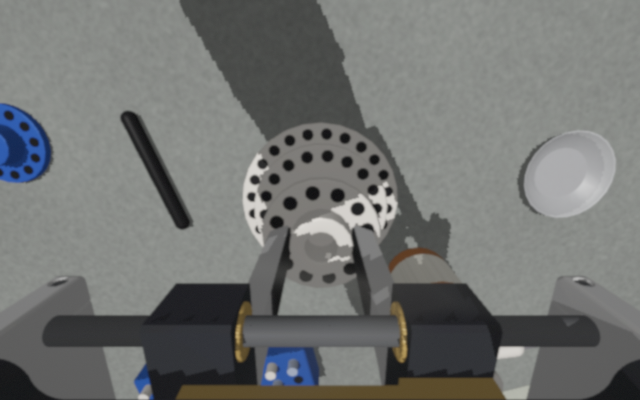

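The small disc is level at (320,233), concentric above the other two. Lowering.

Request:
apply_moves(
  commands=[
    [0,0,0,0,0,-0.004,0],
    [0,0,0,0,0,-0.008,0],
    [0,0,0,0,0,-0.012,0],
    [0,0,0,0,0,-0.016,0],
    [0,0,0,0,0,-0.02,0],
  ],
)

```text
time: 28.6
tool_pos: [0.6009, 0.1632, 0.1084]
ee_rot: [-3.141, -0.001, 2.811]
wrist_force: [-1.2, -0.1, -1.1]
width: 0.0394
finger_force: 30.0
```

Request:
apply_moves(
  commands=[
    [0,0,0,0,0,-0.001,0],
    [0,0,0,0,0,-0.002,0],
    [0,0,0,0,0,-0.003,0],
    [0,0,0,0,0,-0.004,0],
    [0,0,0,0,0,-0.0045,0],
  ],
)

```text
time: 29.1
tool_pos: [0.6008, 0.1633, 0.105]
ee_rot: [-3.141, -0.001, 2.811]
wrist_force: [-2.6, -1.6, 3.2]
width: 0.0392
finger_force: 30.0
```

Request:
apply_moves(
  commands=[
    [0,0,0,0,0,-0.0005,0],
    [0,0,0,0,0,-0.001,0],
    [0,0,0,0,0,-0.001,0],
    [0,0,0,0,0,-0.001,0],
    [0,0,0,0,0,-0.001,0],
  ],
)

```text
time: 29.6
tool_pos: [0.6009, 0.1633, 0.105]
ee_rot: [3.141, 0.0, 2.811]
wrist_force: [-5.5, -1.3, 6.5]
width: 0.0395
finger_force: 30.0
```

Home on contact at the expected height (0.105). Release, retreat and check.

Request:
apply_moves(
  commands=[
    [0,0,0,0,0,0.001,50],
    [0,0,0,0,0,0.001,60],
    [0,0,0,0,0,0.001,80],
    [0,0,0,0,0,0.001,100],
    [0,0,0,0,0,0.001,100],
  ],
)

```text
time: 30.1
tool_pos: [0.6013, 0.1633, 0.1042]
ee_rot: [3.141, 0.0, 2.811]
wrist_force: [1.2, -0.6, -0.5]
width: 0.0757
finger_force: 0.0
```

Request:
apply_moves(
  commands=[
    [0,0,0,0,0,0.01,100],
    [0,0,0,0,0,0.03,100],
    [0,0,0,0,0,0.055,100],
    [0,0,0,0,0,0.08,100],
    [0,0,0,0,0,0.1,100],
  ],
)

```text
time: 30.6
tool_pos: [0.6017, 0.1634, 0.2073]
ee_rot: [3.14, 0.002, 2.811]
wrist_force: [-0.1, 0.0, -0.1]
width: 0.0944
finger_force: 0.0
```

Request:
apply_moves(
  commands=[
    [0,0,0,0,0,0,100],
    [0,0,0,0,0,0,100],
    [0,0,0,0,0,0,100],
    [0,0,0,0,0,0,100],
    [0,0,0,0,0,0,100],
  ],
)

```text
time: 31.1
tool_pos: [0.6007, 0.1632, 0.2031]
ee_rot: [-3.14, -0.002, 2.811]
wrist_force: [0.4, 0.2, -0.4]
width: 0.0942
finger_force: 0.0
```

```bash
python3 -c "
from h import *
s=look('disc_small',.092)
a=s['pixels'][60:300,200:440]
b=snapshot('scene')['pixels'][150:290,280:420]
c=snapshot('side')['pixels'][110:250,230:370]
cv2.imwrite('pics/m7.png',np.hstack([cv2.resize(x,(266,266),interpolation=cv2.INTER_CUBIC) for x in(a,b,c)])[:,:,::-1])
"
```

```text
tcp [0.6008 0.1632 0.2034] rot [-3.141e+00 -2.000e-03  2.811e+00] t 31.15
net 0.74 [323. 196.] [0.6055 0.1644 0.092 ]
mask 0.79 [ 34. 102. 104. 169.] minenc 0.4718 -0.0403 32 lsq [ 0.4732 -0.0404] 30.4
mask 0.66 [283. 157. 363. 234.] minenc 0.6012 0.1647 41 lsq [0.6013 0.1642] 40.0
mask 0.41 [160. 110. 213. 210.] minenc 0.5294 0.054 49 lsq [0.5295 0.0437] 43.1
```

View pics/m7.png

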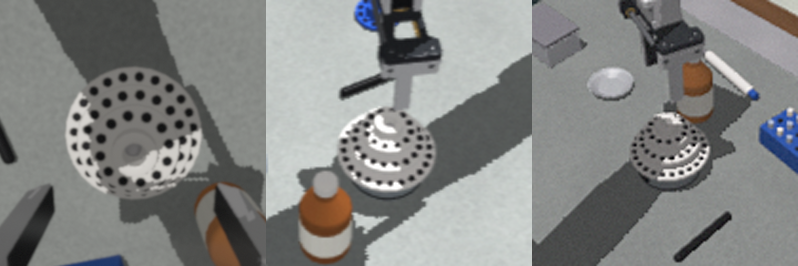

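All three views show the finished stack level and concentric, with the gripper clear and the nearby bystanders untouched.

```bash
python3 -c "
from bench import *
print(close_job())"
```

```text
the job is handed in; nothing more can be done
None
```

The large, medium and small white discs are stacked on the arbor in that order, hubs up and seated by contact; the stack is released and the job was handed in at about 31 s, with no verdict returned.

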